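# Sort the mill spares into their trays

## Robot

A 6-joint arm with a two-finger parallel gripper is mounted at the origin on a cart in front of the work surface, level with it; the furniture and walls round the work are solid. World frame = base frame: x ahead of the robot, y to its left, z up, the work surface at z = 0. Lengths are in m, angles in rad, forces in N, time in s.
With the tool pointing down it reaches from about 0.35 to 0.85 m from the base axis. Payload 8.1 kg.
Tool frame: the origin (TCP) lies on the mounting face of the last link; the fingertips stand 186 mm ahead of it and the grasp point (between the pads) lies 167 mm ahead of it (robot.finger_overhang is the distance from the TCP to the fingertips, in m); z points along the fingers, y is the line along which they close (so a half turn about z gives the same grasp; the last joint's range is limited). The gripper opens to 93 mm and grips with 3 to 60 N. Pads are 15 mm wide; open, the fingers measure 128 mm over their backs; the gripper's body (75 mm by 188 mm) begins 65 mm behind the grasp point.
Start: joints at [-0.085, 0.13, 1.488, -0, 1.523, -0.085], TCP at [0.6, 0, 0.405] pointing down, gripper open.
Joint ranges: [-2.96, 2.96], [-0.89, 2.26], [0.02, 2.5], [-1.34, 4.48], [0, 2.73], [-2.66, 2.66]. Speed limits (rad/s): [2.39, 2.39, 2.79, 3.14, 3.14, 3.14].

## Interface

Orientations are given as a rotation vector (axis times angle).
In Python, from plant import readout, read_camera, get_calibration, job, robot gives the robot as it stands.
- The arm moves only by the shell command python3 -m handwheel 'ROWS' [FORCE]. ROWS is JSON, a list of rows, each a list of 5 numbers: the shift along the world's x, y, z in cm, then the turn about the world's z in rad, then the closure, from 0 (fully open) to 1 (shut). In form: [[tx, ty, tz, spin, gripper], ...]. A call has 1 to 10 rows; each row shifts and turns the commanded pose from where the row before left it; what a row does not reach is not made up. A row lasts 1/8 s, in which the tool goes at most 62.5 mm and 10.7 degrees, less where a joint would pass 70% of its speed; a pose out of reach is approached as far as the arm can. A call is refused whole if a number of a shift passes 6.25 or a number of a turn 0.188, either way. A call with a gripper value outside its range is refused whole. The fingers move at their own pace and stop on an object; FORCE is the grip in N (left out, the last holds). Time passes only in rows, so rows that do not move let the fingers close. It gives the time, the measured TCP pose, the force, the opening and the grip force at its end, in the units of the state.
- readout.read_state(): the state, without advancing time (a new reading comes with each control period).
- read_camera(name): name is "scene" or "side" or "wrist"; returns the picture (400x640x3 uint8, red, green, blue); there is no depth.
- get_calibration(name): a dict with "fovy" (degrees; the focal length in pixels is half the picture's height over the tangent of half this angle, whatever the lens; pixels are square), "cx", "cy" (the principal point, pixels), "pose" (4x4, takes a point from camera to world coordinates). Camera axes: x right, y down, z forward; pixel columns grow to the right and rows downward; lengths in m; the calibration is good to about 2 mm. A picture is of the moment at which its call begins: read the wrist's pose just before it. get_calibration takes no time and is no camera call; for the wrist camera it gives the pose at the moment of the call.
- job.close_job(): hands the job in; it is judged then, once.
The state is a dict: "t": time; "q": joint angles; "dq": joint speeds; "joint_torque": joint torques, N m; "tool_pos": TCP position; "orientation": TCP orientation; "force": force on the tool from outside, world axes, zero at the start; "wrist_torque": the same for the moment, N m; "opening": finger opening in m; "gripper_force": force on a finger pad.
Only numpy, scipy, OpenCV 4.12 (cv2) and the standard library are available. Lean on these libraries where they do the work, as an engineer would, in place of code of your own. Each camera call takes 0.05 s, during which the arm holds its last target. There are 200 camera calls.

## Task

Before the mill is started again, sort the muddled spares into the holders where each kind belongs. The two grinding discs belong in the round dish, lying flat one squarely on top of the other; the two star knobs in the low two-bay tray, one flat in each bay, stud up; and in the deep three-bay box the two battery cells stand upright, one in each small bay, with the power adapter standing in the large bay. Some things have been put down in the wrong holder and must come out before the right thing can go in.

Things in the scene. Friction and masses are not known exactly. Their poses are not given: they have to be found in the camera images.
- disc: the loose grinding disc, lying on the table: grey steel disc with radial grooves, 70 mm diameter, 10 mm thick, 0.14 kg. Origin at the centre of its underside, z up. It is gripped across its rim
- knob: the star knob that was put down on top of the disc in the round dish: black six-lobed knob, 42 mm across, 16 mm high, lying flat with a thin threaded stud upward from its middle (38 mm high with the stud). Origin at the centre of its underside, z along the stud. It is gripped across the star, the stud between the fingers
- cell_a: a battery cell, upright cylinder 15 mm diameter, 50 mm high; at the start it stands in one bay of the low two-bay tray. Origin at the centre of its underside, z along its length, up
- cell_b: a second battery cell of the same size, upright on the table at the start. Origin at the centre of its underside, z up
- adapter: black power adapter block, 30 mm (its x) by 40 mm (its y) and 46 mm high, standing on the table. Origin at the centre of its underside, z up
- disc_under: the grinding disc already lying in the round dish, same as the loose one: 70 mm diameter, 10 mm thick. Origin at the centre of its underside. It stays there, under the other
- knob_stored: the star knob already lying in one bay of the low two-bay tray (either bay), same as the other: 42 mm across, 16 mm high and 38 mm with its stud. Origin at the centre of its underside. It stays there
- disc_dish: round shallow steel dish, fixed to the table, 104 mm across the rim, 9 mm high, floor 3 mm thick, about 92 mm across inside. Origin at the centre of its underside
- knob_tray: low grey two-bay tray, fixed to the table, 66 mm (x) by 129 mm (y), 10 mm high, floor 3 mm, walls 3 mm. Two bays 60 by 60 mm, centred at y = -31.5 mm and y = +31.5 mm, x = 0, in its own frame. Origin at the centre of its underside; the bays lie in a row along its y axis
- power_box: deeper white three-bay box, fixed to the table, 60 mm (x) by 150 mm (y), 30 mm high, floor 3 mm, walls 3 mm. Bays 54 mm along x: two small ones 40 mm wide centred at y = -52 mm and y = -9 mm for the cells, a large one 58 mm wide centred at y = +43 mm for the adapter (all at x = 0 in its own frame). Origin at the centre of its underside; the bays lie in a row along its y axis
There are look-alikes about, which are no part of the job. What is shaped like the disc_under but blue or red is not meant.

How it is judged:
By the outcome, as a careful person would: the job done as asked, in the order asked, and still so for the second after the job is handed in, with the robot touching nothing.
It also fails if it takes over 118 s, if anything falls off the work surface, if the arm or the gripper's body presses on something with over 40 N, if the wrist force passes 120 N, or if a joint passes its speed limit or range.

## Working session

There is one attempt and no reset: what is moved stays moved. The work goes in short steps, Python scripts to look and compute and a shell command to move; the robot and the scene stay as the last step left them, time stands still between calls to the robot, and variables do not carry over. Pictures are saved under pics/ and viewed, at most 14 in all, crops included, and the job is handed in when it is done.

```bash
mkdir -p pics; ls
cat > h.py <<'E'
import numpy as np,cv2
from plant import readout,read_camera,get_calibration,job,robot
def snap(n,f):
    c=get_calibration(n); im=read_camera(n); cv2.imwrite(f'pics/{f}.png',im[:,:,::-1]); np.savez(f'pics/{f}.npz',im=im,fovy=c['fovy'],cx=c['cx'],cy=c['cy'],pose=c['pose']); return im,c
def load(f):
    d=np.load(f'pics/{f}.npz'); return d['im'],{k:d[k] for k in('fovy','cx','cy','pose')}
def ray(c,u,v,z):
    f=200/np.tan(np.radians(c['fovy'])/2); P=np.array(c['pose']); d=P[:3,:3]@np.array([(u-c['cx'])/f,(v-c['cy'])/f,1]); o=P[:3,3]
    return (o+d*(z-o[2])/d[2])[:2]
def proj(c,p):
    f=200/np.tan(np.radians(c['fovy'])/2); P=np.array(c['pose']); q=P[:3,:3].T@(np.array(p)-P[:3,3]); return q[:2]/q[2]*f+[c['cx'],c['cy']]
E
python3 - <<'E'
from h import *
for n in('scene','side','wrist'):
    im,c=snap(n,n+'0'); print(n,c['fovy'],np.round(c['pose'],3).tolist())
print(readout.read_state())
E
```

```text
pics
scene 56.670039107442186 [[-0.801, -0.419, 0.428, 0.109], [-0.599, 0.561, -0.571, 0.807], [-0.001, -0.714, -0.7, 0.725], [0.0, 0.0, 0.0, 1.0]]
side 49.336266670728726 [[-0.982, -0.125, 0.14, 0.366], [-0.187, 0.578, -0.794, 1.051], [0.018, -0.807, -0.591, 0.625], [0.0, 0.0, 0.0, 1.0]]
wrist 58.8896316564047 [[1.0, 0.001, -0.002, 0.599], [0.0, -0.966, -0.258, 0.071], [-0.002, 0.258, -0.966, 0.383], [0.0, 0.0, 0.0, 1.0]]
{'t': 0.15, 'q': array([-8.53994203e-02,  1.31018977e-01,  1.48900955e+00, -1.35239090e-05,
        1.52300166e+00, -8.53770114e-02]), 'dq': array([-7.40071650e-04, -1.27121737e-03, -2.14837801e-03,  2.74868868e-04,
       -1.87953464e-03,  3.83859091e-05]), 'joint_torque': array([ 8.59073725e-05, -5.60473788e+01, -4.92333663e+01,  7.68201635e-02,
        3.05504061e-02, -1.41810942e-04]), 'tool_pos': array([5.99832690e-01, 3.44186966e-05, 4.03920290e-01]), 'orientation': array([-2.22069409e+00, -2.22064578e+00,  1.47042041e-03]), 'force': array([ 0.94503241, -0.06364193, -0.02908491]), 'wrist_torque': array([ 0.06476996, -0.05909599,  0.02772157]), 'gripper_force': 0.0, 'opening': 0.09297165568638774}
```

View pics/scene0.png

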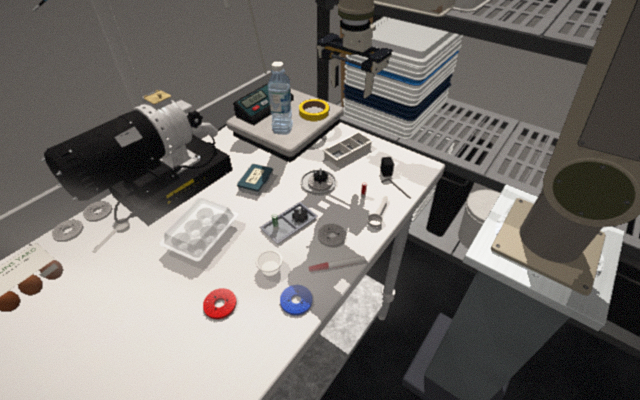

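View pics/wrist0.png

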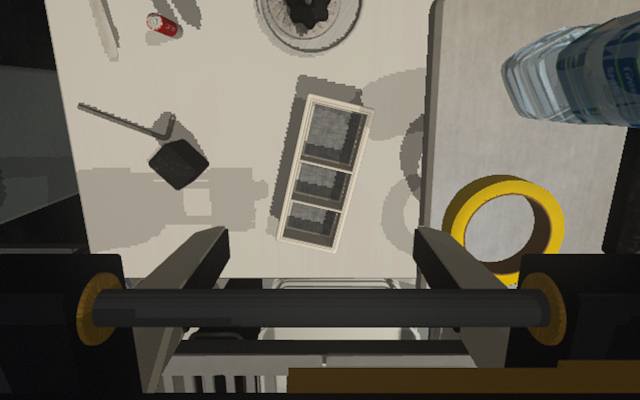

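View pics/side0.png

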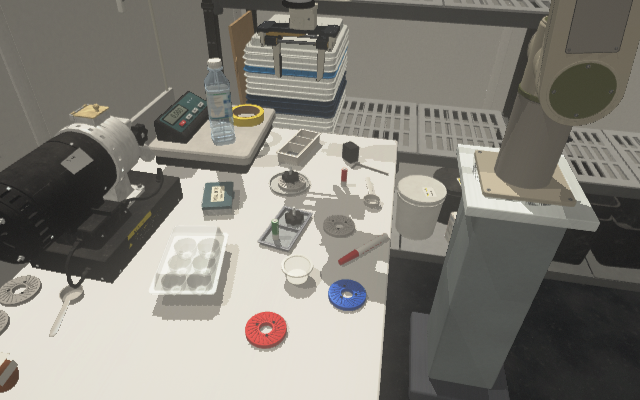

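The scene shows the dish (318,180), the tray (290,222), the box (347,148), the adapter (386,167), the red cell (364,190) and a grey disc (331,235). Blue (296,299) and red (220,303) discs are excluded, and there are also grey rings by the mill (68,230) and (97,211). I'll measure these, then move the wrist camera over the area.

Run:
```python
from h import *
for n,L in dict(scene0=dict(dish=(318,181),tray=(290,223),disc=(331,235),cell=(364,195),adap=(386,178),box=(347,150),g1=(68,230),g2=(97,211),knob=(320,176)),side0=dict(disc=(339,225),g1=(20,290),g2=(0,322),cell=(344,181),green=(275,233))).items():
    im,c=load(n)
    for k,p in L.items(): print(n,k,ray(c,*p,0.005).round(3))
im=load('scene0')[0]; a=cv2.resize(im[180:270,260:380],None,fx=5,fy=5,interpolation=2)
b=cv2.resize(im[195:250,45:125],None,fx=2.5,fy=2.5,interpolation=2)
a[-b.shape[0]:,:b.shape[1]]=b
cv2.imwrite('pics/crop.png',a[:,:,::-1])
```

```text
scene0 dish [0.589 0.164]
scene0 tray [0.55  0.338]
scene0 disc [0.442 0.307]
scene0 cell [0.451 0.134]
scene0 adap [0.437 0.034]
scene0 box [ 0.604 -0.01 ]
scene0 g1 [0.989 0.695]
scene0 g2 [0.992 0.614]
scene0 knob [0.598 0.143]
side0 disc [0.441 0.301]
side0 g1 [0.991 0.61 ]
side0 g2 [0.973 0.68 ]
side0 cell [0.454 0.123]
side0 green [0.574 0.357]
```

```bash
python3 -m handwheel '[[-3,5,0,0,0],[-3,5,0,0,0],[-3,5,0,0,0],[-3,5,0,0,0],[0,0,0,0,0],[0,0,0,0,0]]' 10
python3 - <<'E'
from h import *
snap('wrist','w1')
E
```

```text
t: 0.9
tool_pos: [0.4801, 0.1999, 0.4046]
orientation: [2.22, 2.222, -0.001]
force: [0.0, -0.4, 0.0]
opening: 0.0928
gripper_force: 0.0
```

View pics/w1.png

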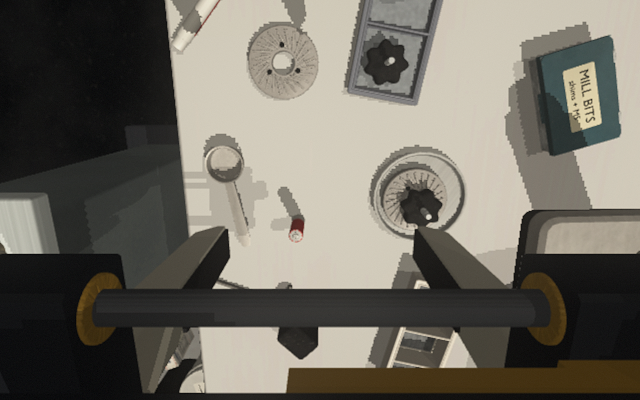

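View pics/crop.png

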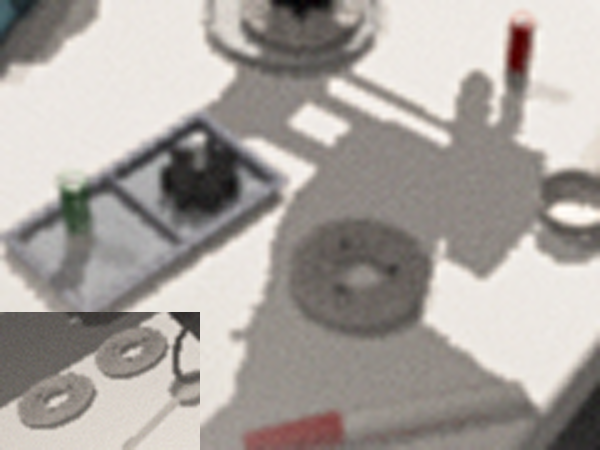

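The crop shows the grey grooved disc near at hand at scene (331,235), world (0.442,0.305). It's the only loose grey one within reach, because the pair by the mill at (68,230)/(97,211) lies at x≈0.99. So (331,235) is the disc meant. In w1, the dish is at (418,192) with the knob off-centre at (422,205), the disc at (283,61), the red cell at (297,235) and the stored knob at (383,62).

```bash
python3 -m handwheel '[[2,6,0,0,0],[2,6,0,0,0],[1,2,0,0,0],[0,0,0,0,0],[0,0,0,0,0]]' 10
python3 - <<'E'
from h import *
snap('wrist','w2')
E
```

```text
t: 1.58
tool_pos: [0.5301, 0.337, 0.4043]
orientation: [2.223, 2.219, -0.002]
force: [-0.5, 0.7, 0.1]
opening: 0.0929
gripper_force: 0.0
```

View pics/w2.png

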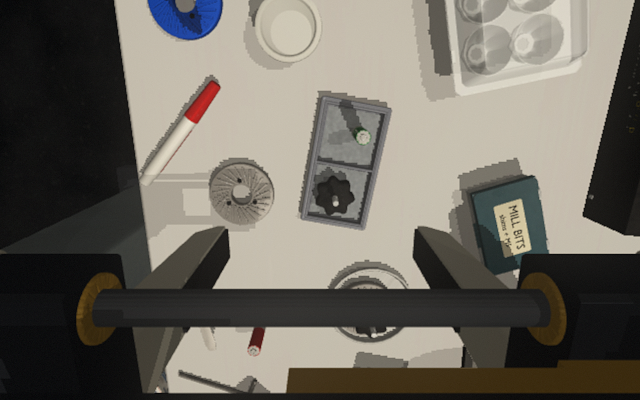

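w2 shows the tray with rim corners about (321,93),(392,106),(364,228),(301,216), the green cell's top at (363,135) in the upper bay, the stored knob at (334,197) in the lower bay and the disc at (242,193). I'll measure from these.

Run:
```python
from h import *
_,w0=load('wrist0');_,w1=load('w1');_,w2=load('w2')
def R(c,z,*ps):
    for p in ps: print('  ',ray(c,*p,z).round(4))
print('tray');P=np.array([ray(w2,*p,.01) for p in [(321,93),(392,106),(364,228),(301,216)]]);print(P.round(4).tolist(),P.mean(0).round(4),'sides',[np.linalg.norm(P[i]-P[i-1]).round(4) for i in range(4)])
print('cell_a top');R(w2,.053,(363,136))
print('disc hole w2,w1');R(w2,.01,(241,193));R(w1,.01,(283,61))
print('cell_b');R(w0,.05,(155,21));R(w1,.05,(296,238))
print('knob star top z .029, stud z .051');R(w1,.029,(422,205));R(w1,.051,(431,215))
print('box');P=np.array([ray(w0,*p,.03) for p in [(309,95),(374,108),(336,252),(277,239)]]);print(P.round(4).tolist(),P.mean(0).round(4),'sides',[np.linalg.norm(P[i]-P[i-1]).round(4) for i in range(4)])
# dish / disc_under: blow-up; adapter blow-up
a=load('w1')[0];b=load('wrist0')[0]
o=np.hstack([cv2.resize(a[140:245,365:470],(400,400),interpolation=2),cv2.resize(b[125:205,135:215],(400,400),interpolation=2)])
o2=np.hstack([cv2.resize(b[80:260,270:385],(255,400),interpolation=2)])
cv2.imwrite('pics/c2.png',o[:,:,::-1])
for n,box in (('w1',(235,15,330,105)),('w1',(360,135,475,245))):
    im=load(n)[0];x0,y0,x1,y1=box;g=cv2.GaussianBlur(cv2.cvtColor(im,7)[y0:y1,x0:x1],(3,3),0)
    print([ (np.array(h)+[x0,y0,0]).round(1).tolist() for h in (cv2.HoughCircles(g,cv2.HOUGH_GRADIENT_ALT,1,5,param1=150,param2=.5,minRadius=15,maxRadius=60)if 1 else 0)[0][:6]])
```

```text
tray
[[0.5295, 0.4114], [0.6023, 0.3984], [0.5776, 0.2651], [0.5071, 0.2794]] [0.5541 0.3386] sides [np.float64(0.1338), np.float64(0.074), np.float64(0.1356), np.float64(0.072)]
cell_a top
   [0.5685 0.3725]
disc hole w2,w1
   [0.4418 0.306 ]
   [0.4417 0.3051]
cell_b
   [0.4552 0.1343]
   [0.4545 0.1326]
knob star top z .029, stud z .051
   [0.5856 0.1612]
   [0.5888 0.1577]
box
[[0.5872, 0.0727], [0.6502, 0.0606], [0.615, -0.0912], [0.5516, -0.0762]] [ 0.601  -0.0085] sides [np.float64(0.1531), np.float64(0.0642), np.float64(0.1558), np.float64(0.0651)]
[[282.0, 64.0, 37.7], [290.0, 65.0, 40.7], [277.0, 78.0, 24.3], [293.0, 79.0, 22.6]]
[[421.0, 194.0, 45.4], [421.0, 194.0, 28.5], [421.0, 194.0, 38.3]]
```

View pics/c2.png

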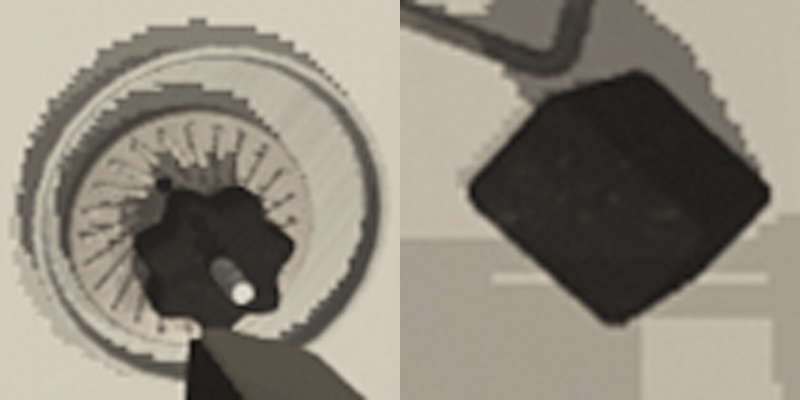

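The crop shows disc_under lying left and low of the dish centre, about w1 (414,199), with the knob on it. The adapter's top face is tilted about 45°. I'll check how much room there is beside the bottle, and meanwhile move over the green cell.

```bash
python3 - <<'E'
from h import *
_,s=load('scene0');_,d=load('side0');_,w2=load('w2')
print('bottle base z.05',ray(s,282,128,.05),ray(d,222,137,.05)); print('bottle height?',[ (z,ray(s,278,66,z).round(3),ray(d,214,62,z).round(3)) for z in (.2,.23,.26)])
print('egg corner',ray(w2,455,95,.04))
E
python3 -m handwheel '[[3.85,3.55,-4,0,0],[0,0,-5,0,0],[0,0,-5,0,0],[0,0,-3,0,0],[0,0,-1.5,0,0],[0,0,0,0,0],[0,0,0,0,0]]' 15
python3 - <<'E'
from h import *
snap('side','s1'); im,c=snap('wrist','w3'); cv2.imwrite('pics/c3.png',np.hstack([im[150:400,150:500],cv2.resize(load('s1')[0][170:290,220:400],(375,250))])[:,:,::-1])
E
```

```text
bottle base z.05 [0.80459389 0.06887333] [0.80555141 0.04654105]
bottle height? [(0.2, array([ 0.887, -0.023]), array([ 0.872, -0.113])), (0.23, array([0.843, 0.024]), array([ 0.836, -0.031])), (0.26, array([0.798, 0.072]), array([0.801, 0.051]))]
egg corner [0.65499985 0.40914279]
t: 2.5
tool_pos: [0.5669, 0.3724, 0.2242]
orientation: [2.221, 2.22, 0.005]
force: [1.1, 0.4, -0.1]
opening: 0.0933
gripper_force: 0.0
```

View pics/c3.png

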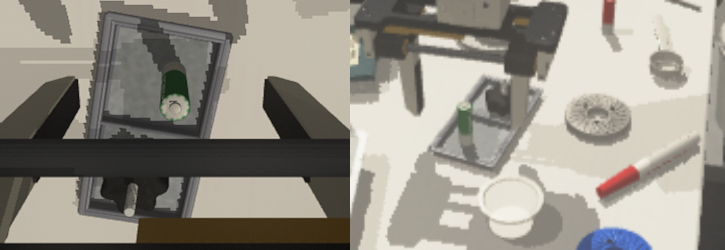

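The cell's top sits at wrist (323,257), between the fingers in x. I'll check y by casting a ray.

Run:
```python
from h import *
_,c=load('w3'); print(ray(c,323,256,.053), readout.read_state()['tool_pos'])
_,c=load('w2'); print([ray(c,*p,.053) for p in[(363,136),(364,134)]])
im=load('w3')[0]; hsv=cv2.cvtColor(im,41); m=((hsv[...,0]>45)&(hsv[...,0]<80)&(hsv[...,1]>120)).astype('u1')*255; print(cv2.boundingRect(m[200:290,280:350]))
```

```text
[0.5680836  0.37258958] [0.56687517 0.37262238 0.2242274 ]
[array([0.56848086, 0.37249469]), array([0.56935329, 0.37433539])]
(31, 22, 28, 46)
```

```bash
python3 -m handwheel '[[0.1,0,0,0,0.9],[0,0,0,0,0.9],[0,0,0,0,0.9],[0,0,0,0,0.9],[0,0,0,0,0.9],[0,0,0,0,0.9]]' 15
```

```text
t: 3.35
tool_pos: [0.567, 0.3723, 0.2218]
orientation: [-2.221, -2.221, 0.0]
force: [-0.5, -0.2, -0.4]
opening: 0.0378
gripper_force: 0.0
```

```bash
python3 -m handwheel '[[0,0,0,0,1],[0,0,0,0,1],[0,0,0,0,1],[0,0,0,0,1]]' 15 && python3 -m handwheel '[[0,0,3,0,1],[0,0,5,0,1],[0,0,3,0,1],[0,0,0,0,1]]'
```

```text
t: 3.85
tool_pos: [0.5671, 0.3723, 0.2219]
orientation: [2.221, 2.221, 0.0]
force: [1.0, -0.2, 0.4]
opening: 0.0137
gripper_force: 15.0
t: 4.35
tool_pos: [0.568, 0.3728, 0.3359]
orientation: [2.22, 2.22, 0.01]
force: [0.2, -0.3, -0.6]
opening: 0.014
gripper_force: 15.0
```

```bash
python3 -m handwheel '[[0.2,-5.4,0,0,1],[0.3,-5.4,0,0,1],[0.3,-5.4,0,-0.058,1],[0.3,-5.4,0,-0.058,1],[0.3,-5.4,0,-0.058,1],[0.3,-5.4,0,-0.058,1],[0.3,-5.4,0,0,1],[0.1,-5.4,0,0,1],[0,0,0,0,1],[0,0,-3,0,1]]'; python3 -m handwheel '[[0,0,-4,0,1],[0,0,0,0,1],[0,0,0,0,1]]'
python3 - <<'E'
from h import *
im,c=snap('wrist','w4'); t=readout.read_state()['tool_pos'];print(t)
for v in (-.052,-.009,.043):
    p=np.array([.601,-.0085])+v*np.array([.229,.973]); u=proj(c,[*p,.03]); print(p.round(4),u); cv2.circle(im,tuple(int(x) for x in u),3,(255,0,0),-1)
im2,c2=snap('side','s4')
cv2.imwrite('pics/c4.png',np.hstack([cv2.resize(im[150:400,150:500],(490,350)),cv2.resize(im2[60:200,230:354],(310,350))])[:,:,::-1])
E
```

```text
t: 5.6
tool_pos: [0.5888, -0.0601, 0.3027]
orientation: [2.463, 1.946, 0.004]
force: [-0.0, 0.5, -0.5]
opening: 0.0142
gripper_force: 15.0
t: 5.98
tool_pos: [0.5882, -0.059, 0.2624]
orientation: [-2.463, -1.95, -0.0]
force: [0.6, -0.3, -0.6]
opening: 0.0143
gripper_force: 15.0
[ 0.5886978  -0.05926811  0.26336743]
[ 0.5891 -0.0591] [322.93691333 213.17583964]
[ 0.5989 -0.0173] [323.06303412 144.91945421]
[0.6108 0.0333] [323.2343411   52.20837151]
```

View pics/c4.png

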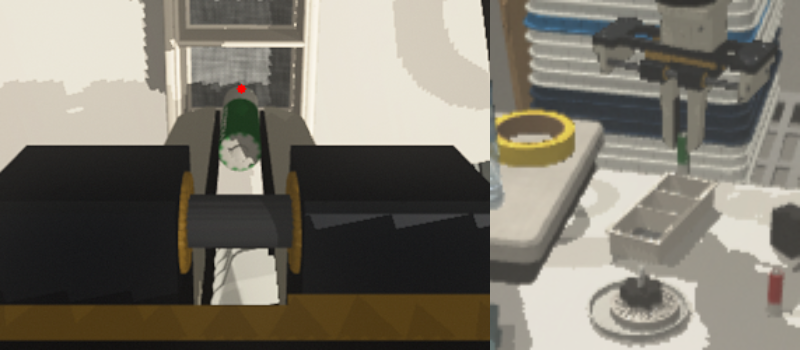

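The cell hangs centred over the end small bay (wrist about (323,213)). I'll lower it and release.

```bash
python3 -m handwheel '[[0,0,-2,0,1],[0,0,-1.5,0,1],[0,0,-0.55,0,1],[0,0,0,0,1],[0,0,0,0,1]]'; python3 -m handwheel '[[0,0,0,0,0.6],[0,0,0,0,0.6],[0,0,0,0,0.6],[0,0,0,0,0.6],[0,0,4,0,0.3],[0,0,5,0,0],[0,0,5,0,0],[0,5,0,0,0],[0,5,0,0,0]]'
python3 - <<'E'
from h import *
im,c=snap('side','s5');im,c=snap('wrist','w5')
E
```

```text
t: 6.7
tool_pos: [0.5879, -0.0597, 0.2209]
orientation: [-2.463, -1.949, 0.001]
force: [-1.0, -0.1, 3.0]
opening: 0.0142
gripper_force: 15.0
t: 7.82
tool_pos: [0.5883, 0.0408, 0.3627]
orientation: [2.464, 1.946, 0.003]
force: [0.9, -0.5, -0.5]
opening: 0.0827
gripper_force: 0.0
```

```bash
cat > knob.py <<'E'
from h import *
def knob(f,xy,ztop):
    im,c=load(f); u,v=proj(c,[*xy,ztop]).astype(int); g=im.max(2); x0,y0=u-45,v-45
    m=(g[max(y0,0):v+45,x0:u+45]<55).astype('u1'); m=cv2.morphologyEx(m,cv2.MORPH_OPEN,np.ones((3,3)))
    n,l,s,ce=cv2.connectedComponentsWithStats(m); k=1+np.argmax(s[1:,4]); 
    cn=max(cv2.findContours((l==k).astype('u1'),0,1)[0],key=len)[:,0]+[x0,max(y0,0)]
    W=np.array([ray(c,*p,ztop) for p in cn]); (a,b),r=cv2.minEnclosingCircle(W.astype('f4')*1000)
    d=W-np.array([a,b])/1000; an=np.arctan2(d[:,1],d[:,0]); h=np.angle(np.sum(np.hypot(*d.T)**4*np.exp(6j*an)))/6
    print(f,'centre',W.mean(0).round(4),'encl',round(a,1),round(b,1),'r',round(r,1),'px',s[k].tolist(),'lobe angle deg',np.degrees(h).round(1),'rad',h.round(3))
    # top half of the contour away from camera is cleaner
E
python3 - <<'E'
from knob import *
knob('w5',(.586,.161),.029); knob('w1',(.586,.161),.029); knob('w2',(.5486,.3076),.019)
for f in('w5','s5'):
    im,c=load(f); h=cv2.cvtColor(im,41); m=((h[...,0]>45)&(h[...,0]<85)&(h[...,1]>110)&(h[...,2]<140)).astype('u1'); n,l,s,ce=cv2.connectedComponentsWithStats(m)
    print(f,[(s[i].tolist()) for i in range(1,n) if s[i,4]>15],proj(c,[.589,-.059,.003]),proj(c,[.589,-.059,.053]))
cv2.imwrite('pics/c5.png',np.hstack([load('w5')[0][0:300,180:520],cv2.resize(load('s5')[0][110:190,250:370],(450,300))])[:,:,::-1])
E
```

```text
w5 centre [0.5868 0.1556] encl 586.4 155.8 r 22.3 px [23, 26, 50, 54, 1756] lobe angle deg 5.3 rad 0.093
w1 centre [0.5842 0.1588] encl 584.7 162.6 r 24.8 px [24, 27, 41, 38, 980] lobe angle deg 9.8 rad 0.171
w2 centre [0.5432 0.3058] encl 543.0 305.5 r 21.9 px [23, 28, 38, 39, 971] lobe angle deg 16.7 rad 0.291
w5 [[341, 273, 11, 15, 118]] [345.36488102 268.99157562] [348.99505888 294.55340909]
s5 [] [306.64431999 142.3044368 ] [306.7738519  126.91472378]
```

View pics/c5.png

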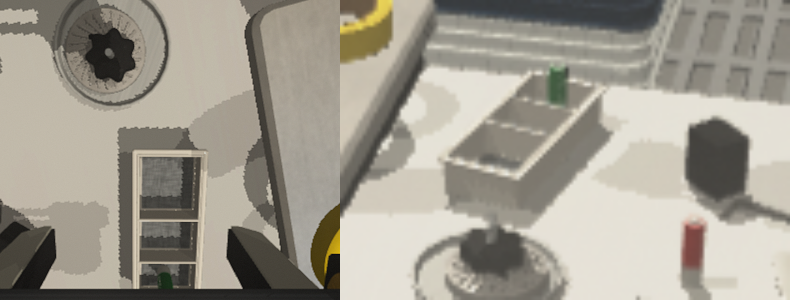

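The cell stands upright in the end bay (side crop (558,83)). The knob is at (0.586,0.157) with a lobe axis at about 5°. Next I go to the knob.

```bash
python3 -m handwheel '[[-0.2,6,0,0.155,0],[0,5.6,-4,0.155,0],[0,0,-4,0,0.2],[0,0,-3,0,0.2],[0,0,-2.5,0,0.3],[0,0,-1.6,0,0.3],[0,0,0,0,0.3],[0,0,0,0,0.3]]'
python3 - <<'E'
from knob import *
im,c=snap('wrist','w6'); t=readout.read_state()['tool_pos']; print(t); knob('w6',t[:2],.029); print(proj(c,[*t[:2],.05]))
im2,_=snap('side','s6')
cv2.imwrite('pics/c6.png',np.hstack([im[120:400,140:500],cv2.resize(im2[120:230,230:370],(356,280))])[:,:,::-1])
E
```

```text
t: 8.93
tool_pos: [0.5867, 0.151, 0.2152]
orientation: [2.133, 2.305, 0.002]
force: [-0.2, 0.0, 0.8]
opening: 0.0652
gripper_force: 0.0
[0.58678989 0.15112587 0.21549568]
w6 centre [0.5867 0.1578] encl 586.7 157.1 r 21.1 px [5, 0, 83, 74, 4050] lobe angle deg -27.4 rad -0.478
[321.42877257 261.38353771]
```

View pics/c6.png

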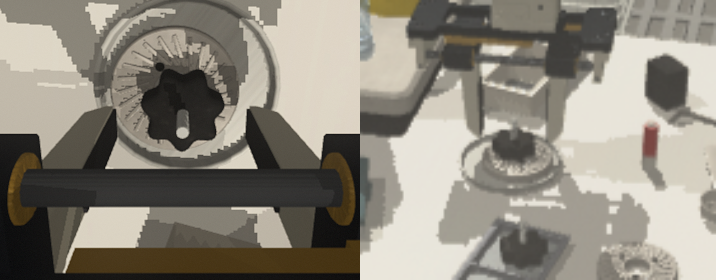

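The knob is centred between the fingers, about 5 mm ahead in y (stud tip at wrist (322,251)).

```bash
python3 -m handwheel '[[0,0.5,-1.3,0,0.3],[0,0,0,0,0.3],[0,0,0,0,1],[0,0,0,0,1],[0,0,0,0,1],[0,0,0,0,1],[0,0,0,0,1],[0,0,0,0,1]]' 15
```

```text
t: 10.02
tool_pos: [0.5862, 0.1561, 0.2012]
orientation: [2.133, 2.306, 0.0]
force: [0.3, 0.2, 2.0]
opening: 0.0419
gripper_force: 15.0
```

```bash
python3 -m handwheel '[[0,0,2,0,1],[0,0,4,0,1],[0,0,4,0,1],[0,0,0,0,1],[0,0,0,0,1]]'
python3 - <<'E'
from h import *
snap('wrist','w7');snap('side','s7');snap('scene','c7');print(readout.read_state()['tool_pos'])
E
```

```text
t: 10.65
tool_pos: [0.586, 0.1561, 0.3015]
orientation: [2.133, 2.306, 0.001]
force: [0.7, 0.1, -1.1]
opening: 0.0412
gripper_force: 15.0
[0.58542569 0.15604007 0.29950638]
```

With the tips near its base the knob would foul the tray walls (fingers 77 mm over their backs, bay 60 mm). I'll set it back down and grip it 6 mm higher.

```bash
python3 -m handwheel '[[0,0,-4,0,1],[0,0,-4,0,1],[0,0,-1.6,0,1],[0,0,-0.4,0,1],[0,0,0,0,1],[0,0,0,0,0.4],[0,0,0,0,0.4],[0,0,0.65,0,0.4],[0,0,0,0,0.4],[0,0,0,0,1]]' && python3 -m handwheel '[[0,0,0,0,1],[0,0,0,0,1],[0,0,0,0,1],[0,0,0,0,1]]' 20 && python3 -m handwheel '[[0,0,2,0,1],[0,0,4,0,1],[0,0,4,0,1],[0,0,0,0,1],[0,0,0,0,1]]'
python3 - <<'E'
from h import *
snap('wrist','w7');snap('side','s7');snap('scene','c7');print(readout.read_state()['tool_pos'])
E
```

```text
t: 12.05
tool_pos: [0.5861, 0.1562, 0.2078]
orientation: [2.133, 2.306, 0.001]
force: [-0.2, 0.0, -0.7]
opening: 0.0501
gripper_force: 0.0
t: 12.55
tool_pos: [0.586, 0.1561, 0.2074]
orientation: [-2.133, -2.306, 0.0]
force: [-0.5, -0.3, -0.1]
opening: 0.0408
gripper_force: 20.0
t: 13.18
tool_pos: [0.586, 0.1561, 0.3081]
orientation: [2.133, 2.306, 0.001]
force: [-0.9, -0.3, -0.3]
opening: 0.0404
gripper_force: 20.0
[0.58546275 0.1560274  0.30603522]
```

```bash
python3 -m handwheel '[[-0.6,5.3,0,0,1],[-0.7,5.3,0,0,1],[-0.7,5.4,0,0,1],[-0.6,5.4,0,0,1],[0,0,-4,0,1],[0,0,-3,0,1],[0,0,-1,0,1],[0,0,0,0,1],[0,0,0,0,1]]'
python3 - <<'E'
from h import *
im,c=snap('wrist','w8'); t=readout.read_state()['tool_pos']; print(t)
# tray rim corners predicted, and dish disc view in w7
a=np.array([.175,.985]);b=np.array([.985,-.175]); C=np.array([.5541,.3386])
for sx,sy in((-1,0),(1,0),(1,2),(-1,2)):
    p=C+b*sx*.0315+a*(sy*.0315); u=proj(c,[*p,.01]); print(u.round(0)); cv2.circle(im,tuple(int(x) for x in u),2,(255,0,0),-1)
cv2.imwrite('pics/c8.png',np.hstack([im[0:400,150:500],cv2.resize(load('w7')[0][60:260,200:425],(450,400))])[:,:,::-1])
E
```

```text
t: 14.45
tool_pos: [0.5608, 0.3703, 0.2292]
orientation: [2.133, 2.305, 0.004]
force: [0.1, 1.3, 0.6]
opening: 0.0404
gripper_force: 20.0
[0.56087268 0.37028729 0.22943494]
[256. 257.]
[355. 280.]
[385. 185.]
[279. 158.]
```

View pics/c8.png

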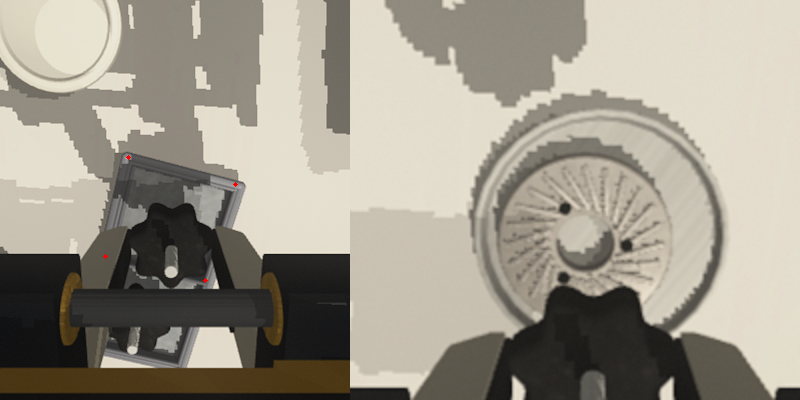

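The predicted tray corners land on the rim, with the knob over the empty bay. disc_under is clear in the right half, its hole centred at crop (585,242), i.e. w7 (317,181). I'll lower the knob.

```bash
python3 -m handwheel '[[-0.1,-0.1,-1.5,0,1],[0,0,-1,0,1],[0,0,-0.7,0,1],[0,0,0,0,1],[0,0,0,0,1]]'
python3 - <<'E'
from h import *
print(readout.read_state()['tool_pos']); im,c=load('w7')
print('disc_under',[ray(c,*p,.013).round(4) for p in((317.3,181),(273.5,181),(361,181))])
g=cv2.GaussianBlur(cv2.cvtColor(im,7),(3,3),0)[60:220,240:400]
h=cv2.HoughCircles(g,cv2.HOUGH_GRADIENT_ALT,1,5,param1=120,param2=.4,minRadius=8,maxRadius=70)
for x,y,r in h[0][:8]: print(x+240,y+60,r,ray(c,x+240,y+60,.013).round(4))
E
```

```text
t: 15.12
tool_pos: [0.5589, 0.3691, 0.1952]
orientation: [-2.133, -2.306, 0.001]
force: [-0.3, -0.4, 0.7]
opening: 0.0413
gripper_force: 20.0
[0.55894475 0.36912059 0.19519507]
disc_under [array([0.5824, 0.1621]), array([0.5476, 0.1594]), array([0.6171, 0.1649])]
323.0 161.0 60.530785 [0.5856 0.1786]
323.0 161.0 47.299145 [0.5856 0.1786]
314.0 150.0 45.548183 [0.5779 0.1866]
293.0 165.0 34.363766 [0.5623 0.1735]
317.0 181.0 64.983376 [0.5821 0.1621]
317.0 181.0 53.405815 [0.5821 0.1621]
294.0 156.0 36.581696 [0.5627 0.1807]
317.0 181.0 43.90013 [0.5821 0.1621]
```

```bash
python3 -m handwheel '[[0,0,0.1,0,1],[0,0,0,0,0.4],[0,0,0,0,0.4],[0,0,0.3,0,0.2],[0,0,3,0,0],[0,0,5,0,0],[0,0,5,0,0],[-4,-5,0,0,0],[-4,-3,0,0,0],[0,0,0,0,0]]'
python3 - <<'E'
from knob import *
im,c=snap('wrist','w9'); t=readout.read_state()['tool_pos'];print(t)
knob('w9',(.559,.369),.019); knob('w9',(.5432,.3058),.019)
print(proj(c,[.442,.3055,.01]))
g=cv2.GaussianBlur(cv2.cvtColor(im,7),(3,3),0)
u,v=proj(c,[.442,.3055,.01]).astype(int); y0=max(0,v-70)
h=cv2.HoughCircles(g[y0:v+70,u-70:u+70],cv2.HOUGH_GRADIENT_ALT,1,5,param1=120,param2=.4,minRadius=8,maxRadius=60)
for x,y,r in h[0][:8]: print(x+u-70,y+y0,r,ray(c,x+u-70,y+y0,.01).round(4))
E
```

```text
t: 16.38
tool_pos: [0.4771, 0.2884, 0.3279]
orientation: [-2.133, -2.305, 0.006]
force: [0.2, -0.2, -0.8]
opening: 0.0931
gripper_force: 0.0
[0.47886493 0.28951563 0.32934972]
w9 centre [0.5561 0.3684] encl 556.0 368.3 r 22.4 px [14, 20, 57, 54, 1967] lobe angle deg -26.9 rad -0.47
w9 centre [0.5417 0.3054] encl 541.6 305.2 r 22.6 px [18, 21, 52, 50, 1644] lobe angle deg -25.3 rad -0.441
[283.33236717 158.61243059]
283.0 160.0 42.849926 [0.4418 0.3043]
267.0 143.0 26.414724 [0.4277 0.3177]
282.0 144.0 28.60994 [0.4403 0.3178]
277.0 134.0 27.303675 [0.4357 0.3258]
282.0 128.0 17.376413 [0.4396 0.3311]
315.0 157.0 16.559258 [0.4687 0.309 ]
314.0 168.0 15.788136 [0.4685 0.2995]
281.0 184.0 17.87864 [0.4411 0.2832]
```

The knob lies flat in its bay at (0.556,0.368). Now the disc at (0.4418,0.305).

```bash
python3 -m handwheel '[[-3.7,1.55,0,0,0],[0,0,-5,0,0],[0,0,-5,0,0],[0,0,-3,0,0],[0,0,-0.9,0,0],[0,0,0,0,0],[0,0,0,0,0]]'
python3 - <<'E'
from h import *
print(readout.read_state()['tool_pos'])
E
```

```text
t: 17.3
tool_pos: [0.4442, 0.3065, 0.1924]
orientation: [2.132, 2.306, 0.005]
force: [-0.3, -0.2, -0.7]
opening: 0.0929
gripper_force: 0.0
[0.44420233 0.30654071 0.19243952]
```

```bash
python3 -m handwheel '[[-0.1,-0.1,-0.1,0,0],[0,0,0,0,0],[0,0,0,0,0.5],[0,0,0,0,0.5],[0,0,0,0,0.5],[0,0,0,0,0.5],[0,0,0,0,0.5]]' 25 ; python3 -m handwheel '[[0,0,2,0,0.5],[0,0,4,0,0.5],[0,0,4,0,0.5],[0,0,0,0,0.5],[0,0,0,0,0.5]]'
python3 - <<'E'
from h import *
im,c=snap('wrist','w10');snap('side','s10');print(readout.read_state()['tool_pos'])
E
```

```text
t: 18.18
tool_pos: [0.442, 0.3048, 0.1895]
orientation: [-2.133, -2.306, 0.0]
force: [-1.8, -0.2, 2.1]
opening: 0.0676
gripper_force: 25.0
t: 18.8
tool_pos: [0.4417, 0.3046, 0.2884]
orientation: [-2.133, -2.306, 0.002]
force: [-0.8, -0.5, -2.0]
opening: 0.068
gripper_force: 25.0
[0.44127343 0.3044359  0.28739851]
```

Run:
```python
from h import *
im,c=load('w10');z=.1085
u,v=proj(c,[.4415,.3045,z]);print(u,v)
u,v=int(u),int(v);y0=max(0,v-110);y1=min(400,v+60);x0=u-90
g=cv2.GaussianBlur(cv2.cvtColor(im,7),(3,3),0)[y0:y1,x0:u+90]
h=cv2.HoughCircles(g,cv2.HOUGH_GRADIENT_ALT,1,5,param1=120,param2=.3,minRadius=10,maxRadius=110)
for x,y,r in h[0][:8]: print(x+x0,y+y0,r,ray(c,x+x0,y+y0,z).round(4))
cv2.imwrite('pics/c10.png',np.hstack([im[60:400,120:520],cv2.resize(load('s10')[0][90:260,250:450],(400,340))])[:,:,::-1])
```

```text
321.78144899184565 247.9469002230504
321.0 240.0 67.05526 [0.4408 0.3086]
342.0 214.0 56.217766 [0.4497 0.3226]
327.0 223.0 46.354027 [0.443  0.3175]
303.0 230.0 52.735077 [0.4318 0.3131]
292.0 208.0 26.449574 [0.4259 0.3237]
292.0 245.0 52.99195 [0.427  0.3049]
292.0 189.0 43.842533 [0.4253 0.333 ]
267.0 255.0 33.314934 [0.4151 0.2987]
```

View pics/c10.png

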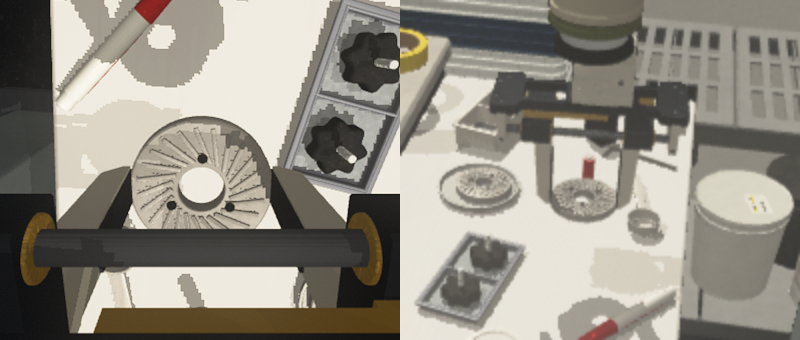

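The disc hangs level in the fingers with its hole at wrist (322,244), 2 mm ahead of the TCP. Both knobs lie in their bays, stud up. Now to the dish.

```bash
python3 -m handwheel '[[3.5,-3.6,0,0,0.5],[3.5,-3.6,0,0,0.5],[3.5,-3.6,0,0,0.5],[3.5,-3.6,0,0,0.5],[0,0,0,0,0.5],[0,0,-3,0,0.5],[0,0,-2,0,0.5],[0,0,0,0,0.5],[0,0,0,0,0.5]]'
python3 - <<'E'
from h import *
im,c=snap('wrist','w11');t=readout.read_state()['tool_pos'];print(t)
z=t[2]-.1795; u,v=proj(c,[t[0],t[1]+.002,z]).astype(int);print(u,v)
g=im[v-60:v+30,u-50:u+50]; m=(cv2.cvtColor(g,7)); h=cv2.HoughCircles(cv2.GaussianBlur(m,(3,3),0),cv2.HOUGH_GRADIENT_ALT,1,5,param1=100,param2=.3,minRadius=14,maxRadius=32)
if h is not None:
  for x,y,r in h[0][:5]: print(x+u-50,y+v-60,r,ray(c,x+u-50,y+v-60,z).round(4))
_,s=snap('side','s11')
E
```

```text
t: 20.02
tool_pos: [0.5819, 0.1613, 0.2399]
orientation: [2.132, 2.307, 0.0]
force: [0.2, 0.4, -0.0]
opening: 0.0679
gripper_force: 25.0
[0.58228273 0.16128266 0.24051609]
322 245
321.0 247.0 20.51455 [0.5815 0.1623]
318.0 204.0 22.999304 [0.5784 0.1838]
348.0 212.0 23.461548 [0.5928 0.181 ]
292.0 208.0 20.477245 [0.5664 0.1809]
355.0 224.0 18.80866 [0.5967 0.1753]
```

Through the same camera, the hole's centre is at (0.5815,0.1623) against disc_under's (0.5822,0.1621). I'll lower it.

```bash
python3 -m handwheel '[[0.05,0,-2,0,0.5],[0,0,-1.2,0,0.5],[0,0,-0.4,0,0.5],[0,0,0,0,0.5],[0,0,0,0,0.5]]'
```

```text
t: 20.75
tool_pos: [0.5826, 0.1608, 0.2034]
orientation: [2.133, 2.306, 0.0]
force: [-0.3, -0.6, -0.8]
opening: 0.0678
gripper_force: 25.0
```

```bash
python3 -m handwheel '[[0,0,-0.1,0,0.5],[0,0,0,0,0.5]]';python3 -m handwheel '[[0,0,-0.1,0,0.5],[0,0,0,0,0.5]]'
```

```text
t: 21.0
tool_pos: [0.5825, 0.1608, 0.2025]
orientation: [2.133, 2.306, 0.0]
force: [0.3, 0.5, -2.5]
opening: 0.0675
gripper_force: 25.0
t: 21.25
tool_pos: [0.5826, 0.1609, 0.202]
orientation: [2.133, 2.306, 0.0]
force: [-2.1, -0.1, 3.9]
opening: 0.0681
gripper_force: 25.0
```

```bash
python3 -m handwheel '[[0,0,0,0,0.15],[0,0,0,0,0.15],[0,0,1,0,0],[0,0,4,0,0],[0,0,5,0,0],[0,-5,2,0,0],[0,-4,0,0,0],[0,0,0,0,0],[0,0,0,0,0]]'
python3 - <<'E'
from h import *
im,c=snap('wrist','w12');_,s=snap('side','s12')
u,v=proj(c,[.582,.162,.023]).astype(int);y0=max(0,v-75);x0=u-75;print(u,v)
g=cv2.GaussianBlur(cv2.cvtColor(im,7),(3,3),0)[y0:v+75,x0:u+75]
h=cv2.HoughCircles(g,cv2.HOUGH_GRADIENT_ALT,1,3,param1=120,param2=.4,minRadius=8,maxRadius=70)
for x,y,r in h[0][:10]: print(x+x0,y+y0,r,ray(c,x+x0,y+y0,.023).round(4))
cv2.imwrite('pics/c12.png',np.hstack([cv2.resize(im[v-75:v+75,u-75:u+75],(400,400),interpolation=2),cv2.resize(_ if 0 else load('s12')[0][150:210,250:325],(400,320),interpolation=2)[:320].repeat(1,0) if 0 else cv2.resize(load('s12')[0][150:210,260:320],(400,400),interpolation=2)])[:,:,::-1])
E
```

```text
t: 22.38
tool_pos: [0.5825, 0.071, 0.3218]
orientation: [-2.134, -2.306, -0.001]
force: [0.6, 0.6, -0.5]
opening: 0.0928
gripper_force: 0.0
330 69
340.0 66.0 64.33228 [0.589  0.1651]
318.0 69.0 54.34773 [0.5728 0.1617]
310.0 61.0 36.498802 [0.5665 0.1669]
331.0 70.0 48.961227 [0.5825 0.1618]
321.0 81.0 53.640594 [0.5757 0.1534]
352.0 80.0 62.77735 [0.5989 0.1559]
322.0 58.0 50.51614 [0.5752 0.1696]
340.0 66.0 56.87383 [0.589  0.1651]
321.0 81.0 39.996567 [0.5757 0.1534]
330.0 90.0 47.249355 [0.583  0.1474]Traceback (most recent call last):
  File "<stdin>", line 7, in <module>
cv2.error: OpenCV(4.12.0) /io/opencv/modules/imgproc/src/resize.cpp:4208: error: (-215:Assertion failed) !ssize.empty() in function 'resize'
```

The new disc's rim is centred at (0.5825,0.1618), within about 0.5 mm of the lower disc. Next is cell_b, with the fingers turned about 45° to stay clear of the measuring-cup handle.

```bash
python3 -m handwheel '[[-4,2,0,0.175,0.4],[-4.4,2.1,0,0.175,0.4],[-4.4,2.15,0,0.175,0.4],[0,0,0,0.175,0.4],[0,0,-4,0,0.4],[0,0,-2,0,0.4],[0,0,0,0,0.4],[0,0,0,0,0.4]]' 15
python3 - <<'E'
from h import *
im,c=snap('wrist','w13');t=readout.read_state()['tool_pos'];print(t)
h=cv2.cvtColor(im,41); m=(((h[...,0]<8)|(h[...,0]>172))&(h[...,1]>120)&(h[...,2]>50)).astype('u1')
n,l,s,ce=cv2.connectedComponentsWithStats(m);print([s[i].tolist() for i in range(1,n) if s[i,4]>30])
for q in([.4548,.1335,.05],[.4548,.1335,0]):print(proj(c,q))
im2,c2=snap('side','s13')
E
```

```text
t: 23.48
tool_pos: [0.4548, 0.1339, 0.2624]
orientation: [1.212, 2.898, 0.001]
force: [0.1, 0.4, -0.0]
opening: 0.0558
gripper_force: 0.0
[0.45504048 0.13377553 0.26271909]
[[317, 196, 16, 21, 207], [310, 201, 6, 19, 43]]
[320.85564461 225.43287782]
[320.8393574  200.76418761]
```

```bash
python3 -m handwheel '[[0,0,-2.4,0,0.4],[0,0,-2,0,0.4],[0,0,0,0,1],[0,0,0,0,1],[0,0,0,0,1],[0,0,0,0,1],[0,0,0,0,1],[0,0,0,0,1],[0,0,0,0,1]]'
```

```text
t: 24.7
tool_pos: [0.4548, 0.1334, 0.2179]
orientation: [1.213, 2.897, 0.001]
force: [-0.5, -0.2, 4.1]
opening: 0.0144
gripper_force: 15.0
```

```bash
python3 -m handwheel '[[0,0,4,0,1],[0,0,5,0,1],[2.4,-2.5,1,-0.168,1],[2.4,-2.5,0,-0.168,1],[2.4,-2.5,0,-0.168,1],[2.4,-2.5,0,-0.168,1],[2.4,-2.5,0,-0.168,1],[2.4,-2.55,0,-0.168,1],[0,0,-3,0,1],[0,0,0,0,1]]'; python3 -m handwheel '[[0,0,-2.5,0,1],[0,0,0,0,1],[0,0,0,0,1]]'
python3 - <<'E'
from h import *
im,c=snap('wrist','w14');print(readout.read_state()['tool_pos'])
for p in([.599,-.0173,.03],):print(proj(c,p))
E
```

```text
t: 25.95
tool_pos: [0.5971, -0.0173, 0.284]
orientation: [-2.458, -1.948, 0.007]
force: [-0.4, -0.8, -0.1]
opening: 0.0141
gripper_force: 15.0
t: 26.32
tool_pos: [0.5986, -0.0168, 0.2636]
orientation: [2.461, 1.952, 0.001]
force: [0.6, -0.3, 0.6]
opening: 0.0144
gripper_force: 15.0
[ 0.59886395 -0.01696024  0.26399854]
[321.93597097 213.23389335]
```

```bash
python3 -m handwheel '[[0,0,-2,0,1],[0,0,-1.5,0,1],[0,0,-0.7,0,1],[0,0,0,0,1],[0,0,0,0,1]]'; python3 -m handwheel '[[0,0,0,0,0.6],[0,0,0,0,0.6],[0,0,0,0,0.6],[0,0,0,0,0.6],[0,0,4,0,0.4],[0,0,5,0,0.4],[0,0,3,0,0.4]]'; python3 -m handwheel '[[-4,-1,0,0.165,0.3],[-4,-1,0,0.165,0.3],[-4,-1,0,0.165,0.3],[-4,-1,0,0.165,0.3],[0,0,0,0.165,0.3],[0,0,0,0.165,0.3],[0,0,0,0,0.3],[0,0,0,0,0.3]]';  python3 - <<'E'
from h import *
im,c=snap('wrist','w15');t=readout.read_state();print(t['tool_pos'],t['q'][5])
snap('side','s15')
u,v=proj(c,[.44,.035,.046]).astype(int);print(u,v)
g=im.max(2);m=(g<60).astype('u1');m=cv2.morphologyEx(m,cv2.MORPH_OPEN,np.ones((5,5)))
n,l,s,ce=cv2.connectedComponentsWithStats(m)
print([(s[i].tolist()) for i in range(1,n) if s[i,4]>200],l[min(v,399),u])
k=l[v,u]
if k:
    cn=max(cv2.findContours((l==k).astype('u1'),0,1)[0],key=len); r=cv2.approxPolyDP(cn,5,True)[:,0]; print([(p.tolist(),ray(c,*p,.046).round(4).tolist(),ray(c,*p,0).round(4).tolist()) for p in r])
E
```

```text
t: 27.0
tool_pos: [0.5983, -0.0172, 0.2198]
orientation: [-2.461, -1.951, 0.001]
force: [0.9, 0.3, -0.4]
opening: 0.0143
gripper_force: 14.9
t: 27.88
tool_pos: [0.599, -0.0172, 0.3436]
orientation: [2.46, 1.95, 0.004]
force: [0.4, -0.1, -0.1]
opening: 0.0557
gripper_force: 0.0
t: 28.88
tool_pos: [0.4385, -0.0571, 0.3405]
orientation: [1.244, 2.885, 0.0]
force: [-0.2, -0.5, 0.2]
opening: 0.0652
gripper_force: 0.0
[ 0.43856297 -0.05714027  0.34044815] -1.0026089631780608
407 104
[[0, 0, 640, 400, 82812], [365, 117, 44, 45, 971], [366, 134, 15, 30, 270], [3, 224, 28, 27, 412]] 0
```

Run:
```python
from h import *
im,c=load('w15');print(c['pose'][:3,3].round(3))
g=im.max(2)[90:190,340:440]
for row in g[::4,::3]: print(' '.join('%3d'%x for x in row))
for T in(70,90):
    m=(im.max(2)<T).astype('u1');n,l,s,ce=cv2.connectedComponentsWithStats(m);k=l[140,387]
    cn=max(cv2.findContours((l==k).astype('u1'),0,1)[0],key=len);print(T,k,s[k],[(p.tolist(),ray(c,*p,.046).round(4).tolist()) for p in cv2.approxPolyDP(cn,4,True)[:,0]])
```

```text
[ 0.389 -0.005  0.32 ]
229 229 229 228 228 228 228 228 228 229 228 214  73  87 131 146 147 146 145 146 142 109  90  76 144 229 229 228 228 229 228 228 229 229
229 229 228 229 229 228 228 228 228 228 230 144  80  86  73 147 146 146 114 105  73  95 101 120 170 228 228 228 229 228 228 228 229 228
229 229 229 229 228 229 229 229 229 229 231 142 150  65  87  79 101  70  78  84  86  87 137 183 228 228 229 229 228 229 229 228 228 228
229 226 223 228 227 221 221 226 215 201 179 147 146 135  68  87  85  81  81 139 145 145 144 181 229 228 228 228 228 228 229 229 228 228
229 203 203 203 204 203 203 201 202 204 109 114 113 142 147 149 149 147 144 145 146 145 145 182 228 229 229 229 229 228 229 228 229 229
222 202 203 204 203 204 203 202 204 130 115 113 113 114 113 124 145 145 145 146 147 145 146 205 229 228 229 228 229 228 228 228 229 229
231 204 203 204 204 203 203 204 202 182 115 113 113 113 114 115 113 148 142 144 145 146 145 204 228 229 228 228 229 228 229 229 229 228
228 204 203 204 203 204 203 202 199  36  42  43  42  43  41  42  41  43  44  40  46 122 142 203 229 228 228 229 229 228 229 2
[... 2012 characters left out ...]
29 229 229 229 229 228 229 229 229 229
229 229 230 229 229 229 229 229 229 229 229 229 229 228 229 228 229 229 229 230 229 229 229 229 229 229 229 229 229 229 229 229 229 229
229 229 230 229 230 229 230 229 229 229 229 229 229 229 229 228 229 230 229 229 229 229 230 230 229 228 229 228 229 229 230 228 229 229
70 89 [ 365  117   44   53 2179] [([368, 117], [0.4254, 0.0082]), ([365, 159], [0.4466, -0.0161]), ([370, 166], [0.4534, -0.0173]), ([405, 168], [0.4745, 0.0005]), ([407, 120], [0.4485, 0.027])]
90 40 [ 365  116   44   54 2232] [([366, 118], [0.4248, 0.0066]), ([365, 159], [0.4466, -0.0161]), ([370, 166], [0.4534, -0.0173]), ([405, 168], [0.4745, 0.0005]), ([408, 121], [0.4496, 0.027])]
```

Run:
```python
from h import *
im,c=load('w15');P=np.array([ray(c,*p,.046) for p in((369.5,119),(407.5,121),(405.5,168),(370,167))]);print(P.round(4).tolist(),P.mean(0).round(4))
for i in range(4):
    d=P[(i+1)%4]-P[i];print(np.linalg.norm(d).round(4),np.degrees(np.arctan2(d[1],d[0])).round(1))
y=np.array(c['pose'])[:3,0];print('cam x axis deg',np.degrees(np.arctan2(y[1],y[0])))
_,w0=load('wrist0');print('w0',ray(w0,170,165,.046)); _,s=load('scene0');print(proj(s,[*P.mean(0),.046]),proj(s,[*P.mean(0),0]));_,s=load('s15');print(proj(s,[*P.mean(0),.046]))
```

```text
[[0.4273, 0.0079], [0.4493, 0.0267], [0.4748, 0.0008], [0.4539, -0.0178]] [0.4513 0.0044]
0.029 40.4
0.0364 -45.5
0.028 -138.3
0.0371 136.0
cam x axis deg 43.3614618409861
w0 [0.45266864 0.00723875]
[388.6646165  160.12523497] [386.62193391 172.14832164]
[351.6269285  144.76256251]
```

The adapter's top is centred at (0.4515,0.005), with its short side at about 43°, in line with the fingers.

```bash
python3 -m handwheel '[[1.3,6.2,0,0,0.3],[0,0,-5,0,0.3],[0,0,-4,0,0.3],[0,0,-2,0,0.3],[0,0,-1.2,0,0.3],[0,0,0,0,0.3],[0,0,0,0,0.3]]'
python3 - <<'E'
from h import *
im,c=snap('wrist','w16');print(readout.read_state()['tool_pos'])
m=(im.max(2)<75).astype('u1')
print([''.join('#' if x else '.' for x in r[200:440:4]) for r in m[180:300:6]].__str__().replace(', ','\n'))
print(proj(c,[.4515,.0048,.046]))
E
```

```text
t: 29.85
tool_pos: [0.452, 0.0039, 0.2196]
orientation: [1.239, 2.885, 0.001]
force: [0.3, -0.1, 0.8]
opening: 0.0651
gripper_force: 0.0
[0.45205158 0.00388554 0.21972935]
['............................................................'
'............................................................'
'.........................#############......................'
'.........................#############......................'
'.........................#############......................'
'........................###############.....................'
'........................###############.....................'
'........................###############.....................'
'........................###############.....................'
'.............#..........###############........#............'
'............##..........###############........##...........'
'...........####.........###############........###..........'
'..........#####.........###############........####.........'
'..........#####.........###############........#####........'
'.........#####..........###############.........####........'
'........#####...........###############.........#####.......'
'.......######...........###############..........#####......'
'.......#####............###############..........######.....'
'.....#######.............#############............######....'
'############################################################']
[321.97020608 251.72617994]
```

Well aligned between the fingers. I'll grip and lift.

```bash
python3 -m handwheel '[[0,0,0,0,1],[0,0,0,0,1],[0,0,0,0,1],[0,0,0,0,1],[0,0,0,0,1],[0,0,0,0,1]]' 20;  python3 -m handwheel '[[0,0,3,0,1],[0,0,4,0,1],[0,0,2,0,1],[0,0,0,0,1],[0,0,0,0,1]]'
```

```text
t: 30.65
tool_pos: [0.4514, 0.004, 0.2186]
orientation: [1.239, 2.887, 0.0]
force: [0.1, 0.2, 0.6]
opening: 0.0298
gripper_force: 20.0
t: 31.28
tool_pos: [0.4508, 0.004, 0.3071]
orientation: [-1.238, -2.885, 0.001]
force: [0.3, 0.3, -1.4]
opening: 0.0298
gripper_force: 20.0
```

```bash
python3 -m handwheel '[[2.7,0.5,0,-0.165,1],[2.7,0.5,0,-0.165,1],[2.7,0.5,0,-0.165,1],[2.7,0.5,0,-0.165,1],[2.7,0.5,0,-0.165,1],[2.45,0.45,0,-0.165,1],[0,0,-3,0,1],[0,0,-2,0,1],[0,0,0,0,1],[0,0,0,0,1]]'
python3 - <<'E'
from h import *
im,c=snap('wrist','w17');im2,_=snap('side','s17');print(readout.read_state()['tool_pos'])
cv2.imwrite('pics/c17.png',np.hstack([im[100:400,130:510],cv2.resize(im2[100:220,230:370],(420,300))])[:,:,::-1])
E
```

```text
t: 32.52
tool_pos: [0.6108, 0.0334, 0.2588]
orientation: [-2.462, -1.952, 0.0]
force: [0.2, 0.4, -1.0]
opening: 0.0299
gripper_force: 20.0
[0.61127479 0.03344605 0.25987622]
```

View pics/c17.png

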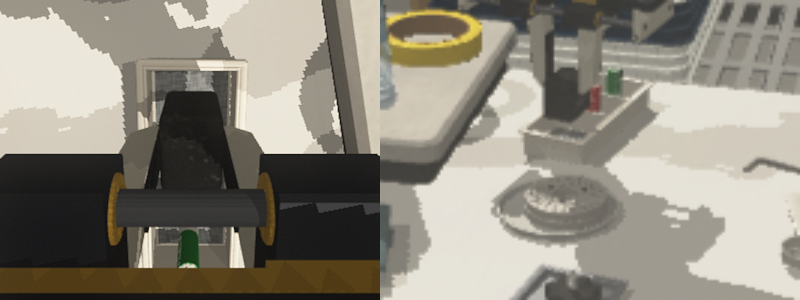

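The adapter hangs square over the large bay. Both cells stand upright, and the discs are stacked squarely. I'll lower and release.

```bash
python3 -m handwheel '[[0,0,-2,0,1],[0,0,-1.2,0,1],[0,0,-0.5,0,1],[0,0,0,0,1],[0,0,0,0,1]]'; python3 -m handwheel '[[0,0,-0.1,0,1],[0,0,0,0,0.5],[0,0,0,0,0.5],[0,0,0,0,0.5],[0,0,3,0,0.4],[0,0,5,0,0.4],[0,0,5,0,0.4],[0,-6,0,0,0.4],[0,-3,0,0,0.4],[0,0,0,0,0.4]]'
python3 - <<'E'
from h import *
im,c=snap('wrist','w18');t=readout.read_state();print(t['tool_pos'],t['force'])
u,v=proj(c,[.6108,.0333,.049]).astype(int);print(u,v)
m=(im.max(2)<75).astype('u1');n,l,s,ce=cv2.connectedComponentsWithStats(m);k=l[v,u];print(k,s[k],im[v,u])
cn=max(cv2.findContours((l==k).astype('u1'),0,1)[0],key=len);print([(p.tolist(),ray(c,*p,.049).round(4).tolist()) for p in cv2.approxPolyDP(cn,4,True)[:,0]])
im,c=snap('side','s18');h=cv2.cvtColor(im,41)
for nm,p,lo,hi in(('green',(.589,-.059),45,85),('red',(.598,-.017),-1,8)):
    a=proj(c,[*p,.053]);b=proj(c,[*p,.003]);x0=int(a[0]-15);y0=int(a[1]-12)
    r=h[y0:y0+45,x0:x0+30];mm=((r[...,0]>=lo)&(r[...,0]<=hi)&(r[...,1]>80)).astype('u1');print(nm,a,b,np.array(cv2.boundingRect(mm))+[x0,y0,0,0])
E
```

```text
t: 33.25
tool_pos: [0.6107, 0.0335, 0.2213]
orientation: [-2.461, -1.952, 0.001]
force: [-1.4, -0.5, 1.0]
opening: 0.03
gripper_force: 20.0
t: 34.5
tool_pos: [0.6107, -0.0586, 0.3505]
orientation: [2.464, 1.948, -0.0]
force: [-1.2, 1.0, -0.8]
opening: 0.0557
gripper_force: 0.0
[ 0.61075772 -0.05725414  0.35028194] [ 0.03524932  0.33716281 -0.18035307]
293 71
18 [ 268   43   58   65 3442] [33 31 28]
[([268, 43], [0.5975, 0.0568]), ([269, 81], [0.5911, 0.0307]), ([275, 92], [0.5934, 0.0219]), ([270, 94], [0.5893, 0.0214]), ([270, 106], [0.5869, 0.0128]), ([324, 106], [0.6274, 0.0032]), ([325, 44], [0.6383, 0.0464]), ([314, 44], [0.6304, 0.0483]), ([313, 51], [0.6285, 0.0437]), ([303, 44], [0.6225, 0.0501])]
green [306.7738519  126.91472378] [306.64431999 142.3044368 ] [291 114   0   0]
red [300.60380784 133.27811484] [300.61701088 148.91301824] [298 134   5  11]
```

Run:
```python
from h import *
im,_=load('w18');print('w18');[print(' '.join('%3d'%x for x in r)) for r in im.max(2)[36:116:4,258:336:3]]
im,c=load('s18');print('s18 adapter top/bottom',proj(c,[.611,.033,.049]),proj(c,[.611,.033,.03]));print([''.join('g' if p[1]>p[0]+8 and p[1]>p[2]+4 else 'r' if p[0]>p[1]+30 else '#' if p.max()<75 else '+' if p.max()<150 else '.' for p in r) for r in im[112:175,265:335].astype(int)][::2].__str__().replace(', ','\n'))
```

```text
w18
135  74  76  76  75  73  75  75  74  75  74  75  74  69  66 116 115 115 117 114 117 119 121 106 179 189
134  91  78  89  87  87  89  89  96  85  86  84  86  86  83 134 142 146 142 117  85  87  86  85 179 189
133  90  73  84  49  57  59  52  54  57  48  55  52  55  51  49  88 105 103  57  59  56  56 123 180 188
130  90  90 111  52  44  31  38  32  31  34  35  33  32  31  32  33  39  86  55  60  60  62 104 185 190
126  92  89 121  70  36  31  33  33  35  38  36  31  32  31  33  37  39  36  58  58  57  55 151 215 209
120  95  90 130  79  47  36  35  34  32  34  34  32  31  31  32  30  39  35  56  61  63  63 104 217 219
122  99  86 122  57  37  35  45  33  33  33  33  31  31  36  32  37  41  36  56  56  62  58 134 217 219
122 105  76 109  60  43  34  31  32  33  31  35  30  31  34  31  31  40  33  68  60  61  57 130 220 222
125 107  76 110  54  45  33  32  33  32  32  33  30  35  31  30  36  38  35  62  62  62  58 110 221 222
123 109  77 109  55  45  32  31  32  32  34  33  32  32  30  31  35  42  39  58  60  60  60 127 222 221
174 112  77 106  56  52  33  32  32  35  34  31  34  34 
[... 2700 characters left out ...]
..+..++++++++++++++......................'
'.............+++++++++++++++++++++++++++++++++........................'
'.............++++++++++++++++++++++++++++++++.........................'
'..............+++++++++++++++++++++++++++++...........................'
'..............++........+.+.+++++++++++++.............................'
'....................................+++...............................'
'......................................................................'
'......................+++++++++++.....................................'
'.....................++..+.....+..++++................................'
'............++.......++++++..+.......+................................']
```

Both cells and the adapter stand upright in their bays, and the arm is clear. I'll hand it in.

```bash
python3 -c "
from plant import job
print(job.close_job())"
```

```text
the job is handed in; nothing more can be done
None
```

The job is handed in at about 35 s of robot time: the discs are stacked in the dish, the knobs lie one per bay stud up, and both cells and the adapter stand in the box, all confirmed by camera checks (the judge's verdict was not returned).

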